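Hold a flanged square in the corner of an instrument stand

TASK

Check that the instrument stand's column is square to its base plate. First lift the sample jar off the base plate and leave it standing upright on the open bench; then take the steel square, stand its foot flat on the plate with its whole back face flush against the front of the column, and press it lightly into the corner. Finish while still gripping it there, pressing both down on the plate and against the column, and leave the puck, bottle and tube rack where they are.

Things in the scene. Friction and masses are not known exactly. Their poses are not given: they have to be found in the camera images.
- stand_corner (a point): Corner of the fixed instrument stand: middle of the line where the white column's front face meets the top of the aluminium base plate (15 mm above the bench). +y points from here into the column (the push direction), x along its face, z up: the face is the plane y = 0, the plate's top z = 0 of this frame.
- stand: The whole stand, which cannot move; origin on the bench under the plate's middle (65 mm back from the corner along its y, 15 mm below it); same axes as the corner.
- plate: The stand's aluminium base plate, 140 mm in x, 240 mm in y, top 15 mm above the bench; same origin and axes as body stand, so it reaches 185 mm before the column's front face and 55 mm behind it.
- column: The stand's white column, 70 mm wide in x, 50 mm deep in y, rising 110 mm above the plate; same origin and axes as body stand.
- square_grip (a point): Where to grip the steel square: on its low horizontal leg, 30 mm above the underside, 65 mm from the back face. Here the leg is an upright web 12 mm thick (x) reaching 40 mm above the underside, on a foot flange 44 mm wide and 6 mm thick (fingertips must stay above it). 37 mm from here to the upright in +y.
- square: Loose flanged steel square, L-shaped from the side, standing on its foot (130 mm long in y, 44 mm wide). Origin: middle of the foot's underside. z up, +y towards the back face, the outer side of the upright (36 mm wide, 100 mm high; the upright is 28 mm deep in its upper part). 0.28 to 0.46 kg.
- square_heel (a point): Square: bottom of its back face, on the middle line (0, +65, 0 mm from the origin).
- square_top (a point): Square: top of its back face (0, +65, +100 mm).
- square_toe (a point): Square: the other end of the foot's underside (0, -65, 0 mm).
- jar_center (a point): Amber sample jar with a white screw lid, closed, 46 mm in diameter, 80 mm high, 0.13 to 0.25 kg, standing on the plate in front of the column, where the square has to go. Point on its axis, 40 mm above its underside. There is free bench for it between the plate and the square.
- jar: The same jar, origin at the centre of its underside.
- puck_mid (a point): Bystander: black disc, 90 mm in diameter, 28 mm high; point at its centre. Leave alone.
- flask_mid (a point): Bystander: white plastic bottle, 66 mm in diameter, 130 mm high; point on its axis half-way up. Leave alone.
- rack_mid (a point): Bystander: white test-tube rack 70 x 150 mm with tubes, 110 mm high; point at its centre, half-way up. Leave alone.
Mind the look-alikes: they are no part of the job. There is more than one size of the jar; the job needs the middle-sized. Several things have the shape of the square; the one meant has the colours described above.

How it is judged (in metres and radians):
On the way:
1. the jar stands upright on the bench, off the plate and let go (height (world z) of jar_center between 0.033 and 0.047 m and angle between jar_center's own z axis and vertical below 0.1 rad and contact force between each of stand, the fingers and jar below 0.05 N and linear speed of jar below 0.02 m/s), for 0.2 s.
At the end, for the whole second after the job is handed in: Jar upright on the bench, let go. Square gripped, foot flat on the plate (heel, toe within 2.5 mm; tilt < 0.03 rad), back face on the column (top, bottom within 2.5 mm; turned < 0.05 rad; centred within 17 mm), pressing over 2 N on the column and over 1 N on the plate, at rest (all of step 1 and contact force between the fingers and square above 2 N and contact force between square and column above 2 N and contact force between square and plate above 1 N and y of square_heel in the frame of stand_corner between -0.0025 and 0.003 m and y of square_top in the frame of stand_corner between -0.0025 and 0.003 m and z of square_heel in the frame of stand_corner between -0.003 and 0.0025 m and z of square_toe in the frame of stand_corner between -0.003 and 0.0025 m and x of square_heel in the frame of stand_corner between -0.017 and 0.017 m and angle between the y axis of square_heel and the y axis of stand_corner, either way round below 0.05 rad and angle between square_heel's own z axis and vertical below 0.03 rad and linear speed of square below 0.01 m/s); the arm keeps its last pose, push and grip.
It fails at once if a bystander (black puck, white bottle, tube rack) was shifted or tipped (distance of any of puck_mid, flask_mid, rack_mid from where it was at the start of the episode above 0.025 m or angle between any of puck_mid, flask_mid, rack_mid's own z axis and vertical above 0.3 rad).
It fails at once if the jar was tipped over (angle between jar_center's own z axis and vertical above 0.6 rad).
It fails at once if the square was toppled (angle between square_heel's own z axis and vertical above 0.6 rad).
It also fails if it takes over 64 s, if anything falls off the work surface, if the arm or the gripper's body presses on something with over 40 N, if the wrist force passes 120 N, or if a joint passes its speed limit or range.

ROBOT

A 6-joint arm with a two-finger parallel gripper is mounted at the origin on the work surface. World frame = base frame: x ahead of the robot, y to its left, z up, the work surface at z = 0. Lengths are in mm, angles in rad, forces in N, time in s.
With the tool pointing down it reaches from about 350 to 850 mm from the base axis. Payload 8.1 kg.
Tool frame: the origin (TCP) lies midway between the tips of the shut fingers; the grasp point (between the pads) lies 19 mm behind it; z points along the fingers, y is the direction in which the jaws open and shut (so a half turn about z gives the same grasp; the last joint's range is limited). The gripper opens to 93 mm and grips with 3 to 60 N. Pads are 15 mm wide; open, the fingers measure 128 mm over their backs; the gripper's body (75 mm by 188 mm) begins 65 mm behind the grasp point.
Start: joints at [-1.392, 0.13, 1.488, -0, 1.523, -0.085], TCP at [156.471, -579.243, 218.635] pointing down, gripper open.
Joint ranges: [-2.96, 2.96], [-0.89, 2.26], [0.02, 2.5], [-1.34, 4.48], [0, 2.73], [-2.66, 2.66]. Speed limits (rad/s): [2.39, 2.39, 2.79, 3.14, 3.14, 3.14].

INTERFACE

Orientations are given as a rotation vector (axis times angle).
In Python, from workcell import ctrl gives the robot as it stands. The module is installed in compiled form; this text tells all that it offers.
- The arm moves only by the tool arm_command, never from a script. Its argument "steps" is a list of rows, each a list of 5 numbers: the shift along the tool's x, y, z in m, then the turn about the tool's z in rad, then the finger opening in m, from 0 to 0.093. In form: [[dx, dy, dz, yaw, gripper], ...]. A call has 1 to 20 rows; each row is the pose to reach, as a shift and turn from the pose measured when the call began, along the tool's axes at that moment; what a row does not reach only later rows make up. A row lasts 1/8 s, in which the tool goes at most 62.5 mm and 10.7 degrees, less where a joint would pass 70% of its speed; a pose out of reach is approached as far as the arm can. A call with a gripper value outside its range is refused whole. The fingers move at their own pace and stop on an object; "grip_force" is the grip in N (left out, the last holds). Time passes only in rows, so rows that repeat a pose let the fingers close. It gives the time, the measured TCP pose, the force and the opening at its end, in the units of the state.
- ctrl.observe(): the state, without advancing time (a new reading comes with each control period).
- ctrl.read_camera(name): name is "side" or "top" or "wrist"; returns the picture (420x560x3 uint8, blue, green, red); there is no depth.
- ctrl.camera_info(name): a dict with "fx", "fy", "cx", "cy" (pixels), "extrinsics" (4x4, takes a point from world to camera coordinates); the wrist camera has in their place "T_tool_cam" (4x4, takes a point from camera to tool coordinates, whose origin is the TCP and whose axes are the flange's). Camera axes: x right, y down, z forward; pixel columns grow to the right and rows downward; lengths in mm; the calibration is good to about 2 mm. A picture is of the moment at which its call begins: read the wrist's pose just before it. camera_info takes no time and is no camera call.
- ctrl.hand_in(): hands the job in, once; it reports no verdict.
Trained networks look in the newest picture that a camera, given by its name, has taken for a name from the list of things; names that differ only in an ending like _2 or _b are one class to them, and where a whole thing is asked for, a point or a joint stands for the part that bears it (a point fixed in the world has none). Each returns a list of dicts, best first, with "score" (0 to 1); they miss things now and then, are a little off and sometimes report something else, mostly with a low value. They report only what shows in the picture. A call takes as long as a camera call. They do not tell look-alikes from the thing itself.
- ctrl.spot_in(camera, thing): "extent" ([centre column, centre row, width, height] in pixels, round what is visible of it).
- ctrl.spot_point(camera, thing): "position" ([row, column] in pixels: a listed point, or the origin of a listed thing).
The state is a dict: "clock": time; "joint_pos": joint angles; "joint_vel": joint speeds; "joint_torque": joint torques, N m; "tcp_pos": TCP position; "tcp_rot": TCP orientation; "wrist_force": force on the tool from outside, world axes, zero at the start; "torque": the same for the moment, N m; "width": opening from 0.0 (shut) to 1.0 (fully open).
Only numpy, scipy, OpenCV 4.12 (cv2) and the standard library are available. Lean on these libraries where they do the work, as an engineer would, in place of code of your own. Each camera call takes 0.05 s, during which the arm holds its last target.

## Working session

There is one attempt and no reset: what is moved stays moved. The work goes in short steps, Python scripts to look and compute and a tool call to move; the robot and the scene stay as the last step left them, time stands still between calls to the robot, and variables do not carry over. Pictures are saved under pics/ and viewed, and the job is handed in when it is done.

Besides the shell and the picture viewer there is one more tool, called after "Call:" by a JSON object that holds its "name" and its "arguments". arm_command: Moves the arm, as the interface text tells. Its arguments: {"type":"object","properties":{"steps":{"type":"array"},"grip_force":{"type":"number"}},"required":["steps"]}

```bash
mkdir -p pics; ls
python3 - <<'E'
from workcell import ctrl
import cv2, numpy as np
np.set_printoptions(precision=4,suppress=True)
s=ctrl.observe(); print(s)
for n in ["side","top","wrist"]:
    im=ctrl.read_camera(n); cv2.imwrite(f"pics/{n}0.png",im); print(n,ctrl.camera_info(n))
E
```

```text
pics
{'clock': 0.0, 'joint_pos': array([-1.3924,  0.1311,  1.4893, -0.    ,  1.523 , -0.0854]), 'joint_vel': array([ 0.0017,  0.0001, -0.0005,  0.0001,  0.0008,  0.0003]), 'joint_torque': array([  0.0019, -55.9842, -49.1758,   0.0769,   0.0354,  -0.0001]), 'tcp_pos': array([ 156.359 , -578.6888,  217.6119]), 'tcp_rot': array([-3.1125, -0.413 ,  0.0002]), 'wrist_force': array([-0.8696, -0.2879, -0.1369]), 'torque': array([-0.0271,  0.0134, -0.0194]), 'width': 0.9997860654505084}
side {'fx': 499.0013394043532, 'fy': 499.0013394043532, 'cx': 271.4036248330172, 'cy': 212.61007249787156, 'extrinsics': array([[  -0.836 ,   -0.5486,    0.0089,  458.1838],
       [  -0.2983,    0.4408,   -0.8466,  242.591 ],
       [   0.4605,   -0.7104,   -0.5322, 1153.656 ],
       [   0.    ,    0.    ,    0.    ,    1.    ]])}
top {'fx': 526.5041899674798, 'fy': 526.5041899674798, 'cx': 273.7058444411437, 'cy': 210.37995292110517, 'extrinsics': array([[   0.0156,   -0.9998,   -0.012 ,   21.2872],
       [  -0.9862,   -0.0134,   -0.165 ,  558.1392],
       [   0.1648,    0.0144,   -0.9862, 1425.1287],
       [   0.    ,    0.    ,    0.    ,    1.    ]])}
wrist {'fx': 302.99183895991007, 'fy': 302.99183895991007, 'cx': 280.510210299772, 'cy': 210.25755223790108, 'T_tool_cam': array([[  -0.0004,   -0.9572,   -0.2893,   81.0147],
       [   1.    ,   -0.0004,   -0.0001,    1.3696],
       [   0.    ,   -0.2893,    0.9572, -166.3182],
       [   0.    ,    0.    ,    0.    ,    1.    ]])}
```

View pics/top0.png

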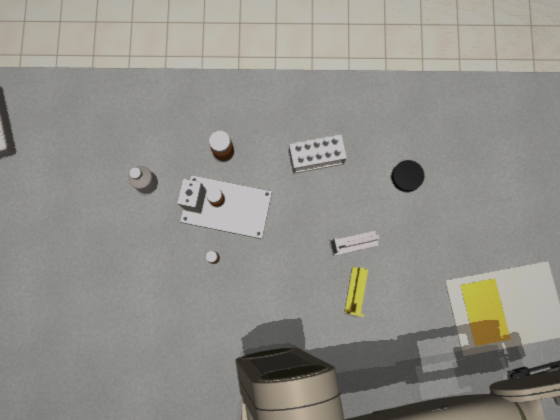

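View pics/side0.png

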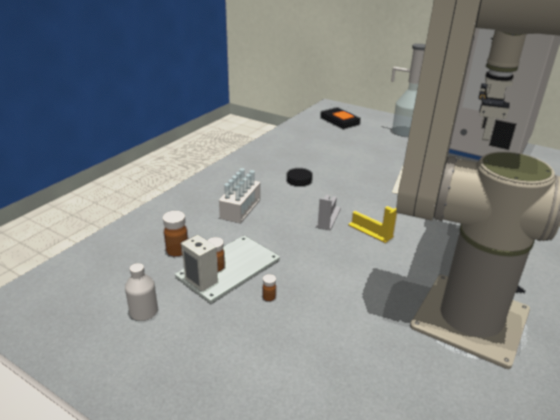

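View pics/wrist0.png

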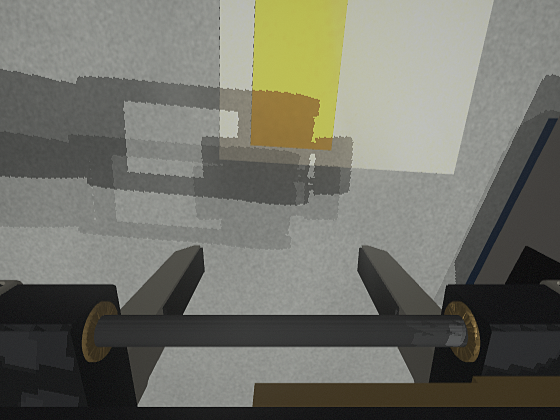

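Top view: jars are at px (221,145) large, (215,197) middle-sized on the plate, and (212,257) small. L-shapes are at (356,243) grey steel and (357,291) yellow. By the description I want the jar at (215,197) and the square at (356,243). Next: crops and network detections.

```bash
cat > h.py <<'E'
import numpy as np, cv2
from scipy.spatial.transform import Rotation as R
np.set_printoptions(precision=4,suppress=True)
from workcell import ctrl
def cam(n, st=None):
    i=ctrl.camera_info(n)
    K=np.array([[i['fx'],0,i['cx']],[0,i['fy'],i['cy']],[0,0,1.]])
    if n=='wrist':
        T=np.eye(4);T[:3,:3]=R.from_rotvec(st['tcp_rot']).as_matrix();T[:3,3]=st['tcp_pos']
        E=np.linalg.inv(T@i['T_tool_cam'])
    else: E=i['extrinsics']
    return K,E
def back(n,row,col,z,st=None):
    K,E=cam(n,st); d=E[:3,:3].T@np.linalg.solve(K,[col,row,1.]); c=-E[:3,:3].T@E[:3,3]
    return c+d*(z-c[2])/d[2]
def proj(n,P,st=None):
    K,E=cam(n,st); P=np.atleast_2d(P); q=(E[:3,:3]@P.T).T+E[:3,3]; q=q@K.T; return q[:,:2]/q[:,2:]
def tri(obs):
    # obs list of (n,row,col,st)
    A=[];b=[]
    for n,r,c,st in obs:
        K,E=cam(n,st);P=K@E
        for p,k in ((c,0),(r,1)):
            v=P[k]-p*P[2]; s=np.linalg.norm(v[:3]); A.append(v[:3]/s); b.append(-v[3]/s)
    x,*_=np.linalg.lstsq(np.array(A),np.array(b),rcond=None); return x, np.array(A)@x-np.array(b)
E
python3 - <<'E'
from h import *
H={'stand_corner':15,'square_grip':30,'square_heel':0,'square_top':100,'square_toe':0,'jar_center':55,'stand':0}
for t,z in H.items():
    for n in ['top','side']:
        for d in ctrl.spot_point(n,t)[:4]:
            r,c=d['position']; print(t,n,round(d['score'],2),np.round([r,c],1),back(n,r,c,z)[:2])
im=cv2.imread('pics/top0.png')[140:320,170:390]
cv2.imwrite('pics/top0c.png',cv2.resize(im,None,fx=3.6,fy=3.3,interpolation=2)[:600])
im=cv2.imread('pics/side0.png')[180:330,110:410]
cv2.imwrite('pics/side0c.png',cv2.resize(im,None,fx=2.6,fy=2.6,interpolation=2))
E
```

```text
stand_corner top 0.81 [197.9 205.1] [596.6839 227.4847]
stand_corner side 0.8 [275.9 208.3] [584.1211 233.1836]
stand_corner side 0.19 [208.4 331.2] [ 478.2951 -227.0288]
square_grip top 0.96 [289.6 358.5] [ 342.6701 -207.1302]
square_grip top 0.57 [238.6 361.7] [ 483.8801 -217.5982]
square_grip side 0.9 [223.3 371.1] [ 335.118  -196.3289]
square_grip side 0.7 [207.9 327.7] [ 477.9743 -201.3466]
square_grip side 0.61 [193.9 239.5] [ 747.1867 -120.3143]
square_heel top 0.82 [313.7 349. ] [ 276.347  -184.3698]
square_heel top 0.74 [243.5 328.4] [ 471.9337 -127.3012]
square_heel side 0.96 [242.5 388.5] [ 270.0893 -176.7917]
square_heel side 0.94 [228.4 326.3] [ 448.7914 -141.7011]
square_heel side 0.49 [268.3 217. ] [597.4388 182.8623]
square_top top 0.89 [244.8 333.8] [ 458.2086 -132.5921]
square_top top 0.74 [313.2 360.3] [ 280.6884 -200.8738]
square_top side 0.83 [208.5 395.1] [ 273.8754 -198.467 ]
square_top side 0.59 [198.3 322.3] [ 465.5735 -134.9472]
square_toe top 0.82 [240.1 376.1] [ 483.613  -263.1312]
square_toe top 0.81 [268.5 363.6] [ 402.4539 -226.5612]
square_toe side 0.82 [220.8 353.6] [ 400.0196 -223.8497]
square_toe side 0.61 [209.4 334.3] [ 477.9367 -249.4814]
jar_center top 0.61 [144.6 219.3] [743.7457 186.8815]
jar_center top 0.6 [195.5 213.2] [596.221  199.1405]
jar_center top 0.58 [255.9 208.1] [427.3078 207.3088]
jar_center top 0.22 [209.7 225.2] [556.429  164.3115]
jar_center side 0.86 [288.2 267.4] [409.9029 228.2496]
jar_center side 0.72 [233.1 175.2] [738.8732 179.8964]
jar_center side 0.56 [254.9 212.6] [594.8581 199.4877]
jar_center side 0.22 [268.2 215.6] [555.0768 237.1497]
stand top 0.76 [211.1 225.5] [561.5375 169.2695]
stand top 0.33 [241.  357.9] [ 480.2944 -211.3181]
stand side 0.96 [271.3 229.8] [562.3138 174.1414]
stand side 0.36 [191.8 239.6] [ 786.5343 -173.0252]
```

View pics/top0c.png

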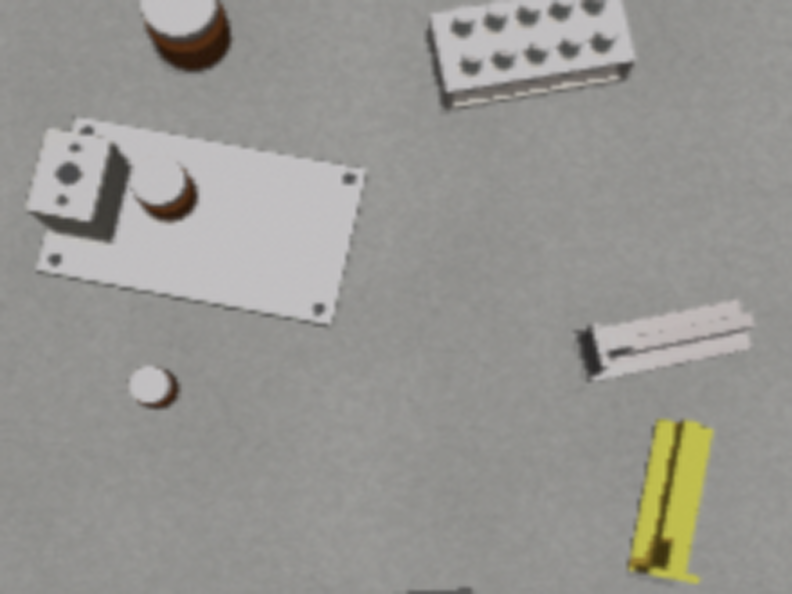

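View pics/side0c.png

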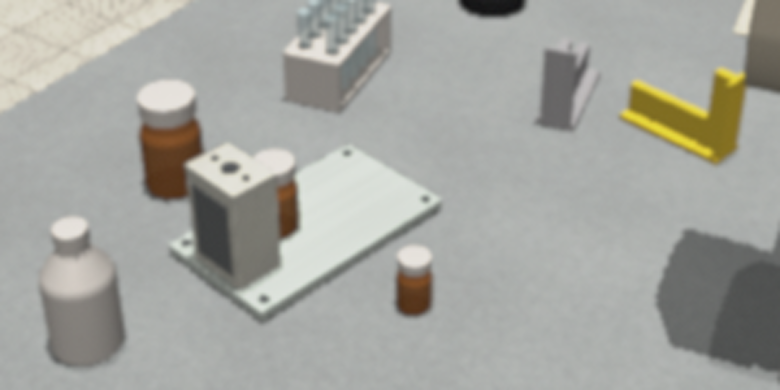

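The crops confirm it: the brown jar with the middle size stands on the plate right by the column, and the grey L (upright dark at its left end, crop (590,350)) is the steel square; the yellow one is the decoy. Now I'll plan a move to a viewing pose over the plate.

```bash
cat >> h.py <<'E'
def go(pos, xang_deg, st=None):
    "tool shift (m) and yaw for goal world TCP (mm) with tool-x world angle"
    st=st or ctrl.observe(); M=R.from_rotvec(st['tcp_rot']).as_matrix()
    d=M.T@(np.array(pos,float)-st['tcp_pos'])/1000
    a=np.degrees(np.arctan2(M[1,0],M[0,0])); dy=(xang_deg-a+180)%360-180
    print('tcp',st['tcp_pos'],'xang',round(a,2),'tilt',np.degrees(np.arccos(-M[2,2])).round(2),'shift',d.round(4),'yaw',round(-np.radians(dy),4),'dist',np.linalg.norm(d).round(3),'t',st['clock'],'w',st['width'])
E
python3 - <<'E'
from h import *
go([551,113,300],79.6)
E
```

```text
tcp [ 156.474  -579.2474  218.6611] xang 15.12 tilt 0.0 shift [ 0.5614 -0.5654 -0.0814] yaw -1.1255 dist 0.801 t 0.85 w 1.000689994843648
```

Call:
{"name": "arm_command", "arguments": {"steps": [[0.561,-0.565,-0.081,-1.126,0.093],[0.561,-0.565,-0.081,-1.126,0.093],[0.561,-0.565,-0.081,-1.126,0.093],[0.561,-0.565,-0.081,-1.126,0.093],[0.561,-0.565,-0.081,-1.126,0.093],[0.561,-0.565,-0.081,-1.126,0.093],[0.561,-0.565,-0.081,-1.126,0.093],[0.561,-0.565,-0.081,-1.126,0.093],[0.561,-0.565,-0.081,-1.126,0.093],[0.561,-0.565,-0.081,-1.126,0.093],[0.561,-0.565,-0.081,-1.126,0.093],[0.561,-0.565,-0.081,-1.126,0.093],[0.561,-0.565,-0.081,-1.126,0.093],[0.561,-0.565,-0.081,-1.126,0.093],[0.561,-0.565,-0.081,-1.126,0.093],[0.561,-0.565,-0.081,-1.126,0.093]]}}

```text
clock: 2.85
tcp_pos: [550.4, 111.3, 299.8]
tcp_rot: [2.414, 2.01, -0.0]
wrist_force: [-0.8, -0.4, 0.1]
width: 0.999
```

Run:
```python
from h import *
st=ctrl.observe()
im=ctrl.read_camera('wrist'); cv2.imwrite('pics/w1.png',im)
import json; json.dump({k:np.array(st[k]).tolist() for k in st},open('w1.json','w'))
for t,z in {'stand_corner':15,'stand':0,'jar_center':55,'jar':15}.items():
    for d in ctrl.spot_point('wrist',t)[:3]:
        r,c=d['position']; print(t,round(d['score'],2),np.round([r,c],1),back('wrist',r,c,z,st)[:2])
```

```text
stand_corner 0.89 [ 84.5 292.3] [590.0095 230.843 ]
stand 0.66 [135.6 286.3] [569.8991 163.9397]
jar_center 0.84 [ 99.6 419.2] [744.1136 180.1364]
jar_center 0.8 [112.3 300.5] [592.5637 192.4419]
jar_center 0.78 [129.  181.6] [435.9108 200.1986]
jar 0.79 [103.5 396.5] [729.8384 179.807 ]
jar 0.76 [114.3 302. ] [596.8513 189.6553]
jar 0.66 [132.2 190.4] [434.5556 194.6034]
```

View pics/w1.png

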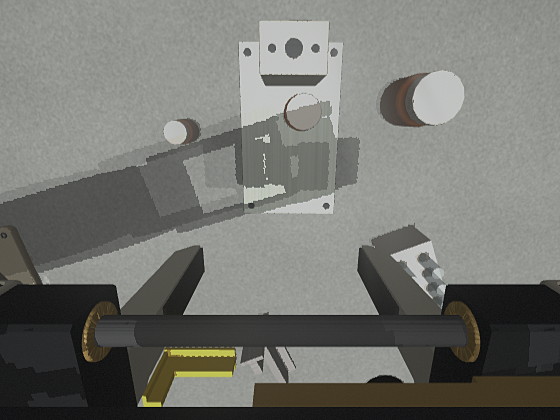

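Run:
```python
import cv2
im=cv2.imread('pics/w1.png')[10:120,225:355]; cv2.imwrite('pics/w1a.png',cv2.resize(im,None,fx=5,fy=5,interpolation=cv2.INTER_NEAREST))
im=cv2.imread('pics/w1.png')[110:225,225:355]; cv2.imwrite('pics/w1b.png',cv2.resize(im,None,fx=5,fy=5,interpolation=cv2.INTER_NEAREST))
```

```text
(no output)
```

View pics/w1a.png

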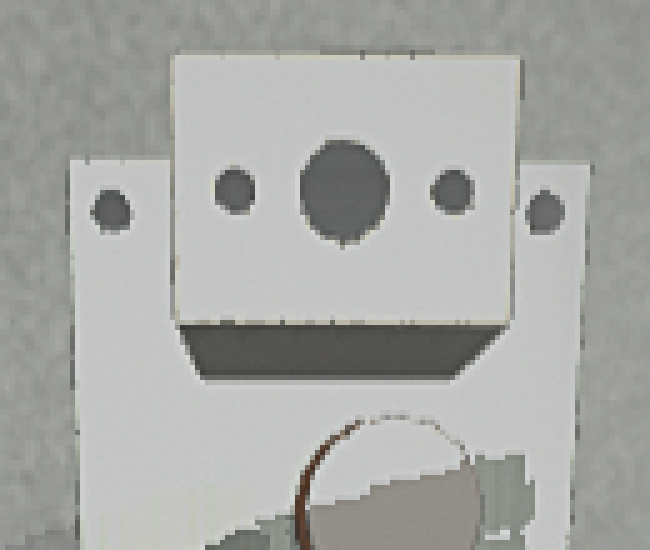

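View pics/w1b.png

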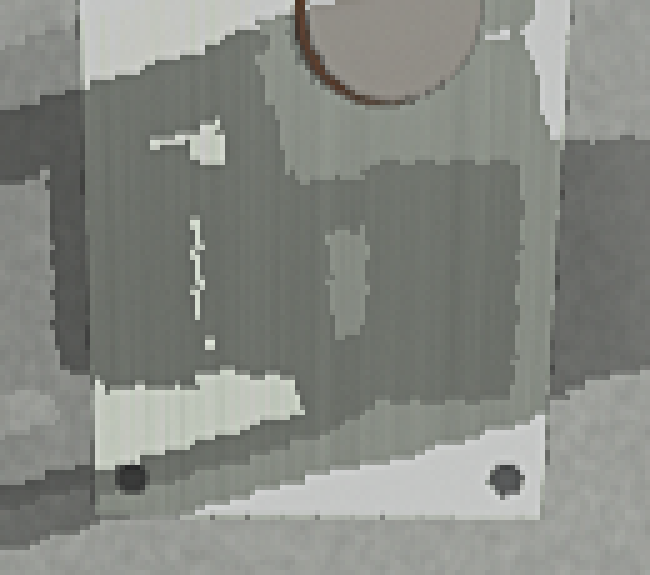

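```bash
cat > fit.py <<'E'
from h import *
import json
from scipy.optimize import least_squares
st={k:np.array(v) for k,v in json.load(open('w1.json')).items()}
# stand_corner frame points
L=np.array([[-35,50,110],[35,50,110],[-35,0,110],[35,0,110],[-35,0,0],[35,0,0],[-70,55,0],[70,55,0],[-70,-185,0],[70,-185,0]],float)
px=np.array([[259.2,21],[328.9,21.4],[260.4,74.6],[327.2,74.8],[265.8,85.6],[315.8,85.6],[239,42],[343,42.4],[243.8,213.6],[333.2,213.6]])
def W(p,off=0):
    a=p[2]; Rz=np.array([[np.cos(a),-np.sin(a),0],[np.sin(a),np.cos(a),0],[0,0,1]])
    return L@Rz.T+np.array([p[0],p[1],15+off])
f=lambda p:(proj('wrist',W(p),st)-px).ravel()
r=least_squares(f,[574,236,-0.18]); print(r.x,np.degrees(r.x[2])); print(f(r.x).reshape(-1,2))
f=lambda p:(proj('wrist',W(p,p[3]),st)-px).ravel()
r=least_squares(f,[574,236,-0.18,0]); print(r.x,np.degrees(r.x[2])); print(f(r.x).reshape(-1,2))
print('jar',back('wrist',111.5,303.5,95,st))
E
python3 fit.py
```

```text
[586.9267 229.1789  -0.1866] -10.690222759759333
[[-0.0984 -0.6971]
 [ 1.0027 -0.7675]
 [-0.4971  0.6528]
 [ 0.2357  0.7445]
 [-0.7827  0.502 ]
 [-0.2041  0.7171]
 [-0.7367 -0.472 ]
 [ 0.4196 -0.3962]
 [ 0.0841 -0.0503]
 [ 0.369   0.2614]]
[587.0908 229.5408  -0.1866  -2.6211] -10.694092743000901
[[ 0.1689 -0.325 ]
 [ 0.7079 -0.3928]
 [-0.2514  0.5917]
 [-0.0302  0.6861]
 [-0.6274  0.3945]
 [-0.3363  0.6121]
 [-0.4145 -0.3224]
 [ 0.1205 -0.2416]
 [ 0.3205 -0.7897]
 [ 0.1531 -0.4735]]
jar [593.5098 192.4156  95.    ]
```

Fit residuals are under 1 px: corner ≈ (587, 229.3), stand yaw −10.7°, and the jar axis ≈ (593.5, 192.5). The networks agree.

Run:
```python
from h import *
go([593.5,192.5,160],79.3); go([593.5,192.5,54],79.3)
```

```text
tcp [550.6589 111.7922 299.9152] xang 79.57 tilt 0.03 shift [0.0871 0.0274 0.1399] yaw 0.0046 dist 0.167 t 3.1 w 0.9992131488675726
tcp [550.6589 111.7922 299.9152] xang 79.57 tilt 0.03 shift [0.0871 0.0274 0.2459] yaw 0.0046 dist 0.262 t 3.1 w 0.9992131488675726
```

Call:
{"name": "arm_command", "arguments": {"steps": [[0.087,0.027,0.14,0.005,0.093],[0.087,0.027,0.14,0.005,0.093],[0.087,0.027,0.14,0.005,0.093],[0.087,0.027,0.14,0.005,0.093],[0.087,0.027,0.18,0.005,0.093],[0.087,0.027,0.215,0.005,0.093],[0.087,0.027,0.246,0.005,0.093],[0.087,0.027,0.246,0.005,0.093],[0.087,0.027,0.246,0.005,0.093]], "grip_force": 25}}

```text
clock: 4.22
tcp_pos: [594.7, 192.3, 56.8]
tcp_rot: [2.418, 2.002, 0.005]
wrist_force: [0.4, 0.0, -0.1]
width: 1.005
```

Run:
```python
from h import *
st=ctrl.observe()
im=ctrl.read_camera('wrist'); cv2.imwrite('pics/w2.png',im); print(st['wrist_force'])
go([593.5,192.5,54],79.3)
```

```text
[ 0.4146  0.0074 -0.115 ]
tcp [595.0026 192.4817  57.0755] xang 79.26 tilt 0.27 shift [-0.0003 -0.0015  0.0031] yaw -0.0008 dist 0.003 t 4.275 w 1.0022672660524936
```

View pics/w2.png

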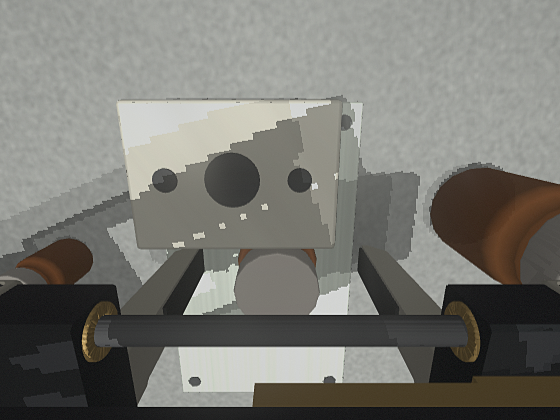

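The jar lid (277,285) sits centred between the fingers. Closing.

Call:
{"name": "arm_command", "arguments": {"steps": [[0,0,0,0,0.03],[0,0,0,0,0.03],[0,0,0,0,0.03],[0,0,0,0,0.03],[0,0,0,0,0.03],[0,0,0,0,0.03]], "grip_force": 25}}

```text
clock: 5.03
tcp_pos: [594.6, 192.6, 56.9]
tcp_rot: [2.418, 2.003, 0.005]
wrist_force: [-2.5, 0.1, 0.9]
width: 0.484
```

Run:
```python
from h import *
st=ctrl.observe();print(st['wrist_force'])
go([594.7,192.3,170],79.3);go([560,-50,170],79.3);go([560,-50,46],79.3)
```

```text
[-2.5099  0.0773  0.8968]
tcp [594.6088 192.5724  56.8925] xang 79.26 tilt 0.22 shift [-0.0001  0.0005 -0.1131] yaw -0.0007 dist 0.113 t 5.025 w 0.4836046492602026
tcp [594.6088 192.5724  56.8925] xang 79.26 tilt 0.22 shift [-0.2446  0.0116 -0.1135] yaw -0.0007 dist 0.27 t 5.025 w 0.4836046492602026
tcp [594.6088 192.5724  56.8925] xang 79.26 tilt 0.22 shift [-0.2448  0.0112  0.0105] yaw -0.0007 dist 0.245 t 5.025 w 0.4836046492602026
```

Call:
{"name": "arm_command", "arguments": {"steps": [[0,0,-0.02,0,0.03],[0,0,-0.045,0,0.03],[0,0,-0.07,0,0.03],[-0.04,0.002,-0.08,0,0.03],[-0.09,0.004,-0.08,0,0.03],[-0.14,0.006,-0.08,0,0.03],[-0.19,0.009,-0.07,0,0.03],[-0.225,0.011,-0.05,0,0.03],[-0.24,0.011,-0.025,0,0.03],[-0.245,0.011,-0.005,0,0.03],[-0.245,0.011,0.008,0,0.03],[-0.245,0.011,0.012,0,0.03],[-0.245,0.011,0.0135,0,0.03],[-0.245,0.011,0.0135,0,0.03]]}}

```text
clock: 6.78
tcp_pos: [560.5, -49.8, 43.8]
tcp_rot: [2.417, 2.003, 0.006]
wrist_force: [-0.1, -0.1, -1.7]
width: 0.484
```

Run:
```python
from h import *
st=ctrl.observe();print(st['wrist_force'])
go([560,-50,41.5],79.3)
im=ctrl.read_camera('side'); cv2.imwrite('pics/s3.png',cv2.resize(im[160:360,80:400],None,fx=2.4,fy=2.4))
```

```text
[-0.0686 -0.1243 -1.6997]
tcp [560.4646 -49.8228  43.7679] xang 79.31 tilt 0.28 shift [-0.0003 -0.0004  0.0023] yaw 0.0001 dist 0.002 t 6.775 w 0.4841479272420267
```

View pics/s3.png

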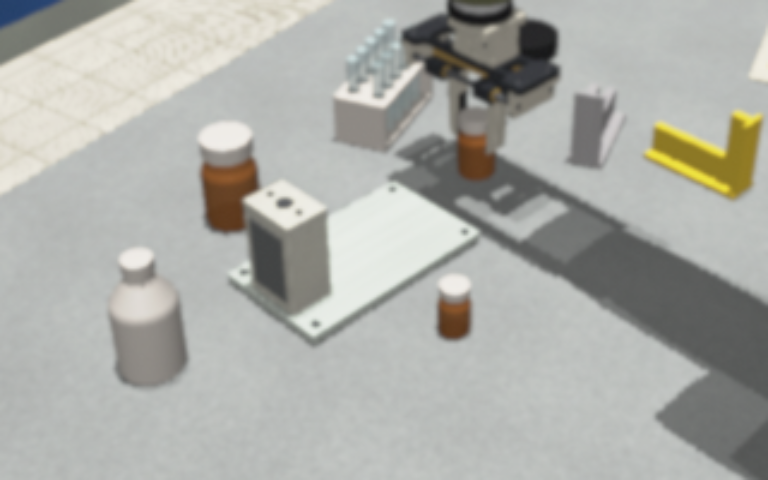

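The jar hangs upright in the gripper at crop (476,150), over open bench and a couple of mm above it. Lower and let go.

Call:
{"name": "arm_command", "arguments": {"steps": [[0,0,0.001,0,0.03],[0,0,0.002,0,0.03],[0,0,0.003,0,0.03],[0,0,0.003,0,0.03]]}}

```text
clock: 7.32
tcp_pos: [560.8, -50.0, 41.7]
tcp_rot: [2.417, 2.003, 0.007]
wrist_force: [-3.3, 0.4, 6.1]
width: 0.484
```

Call:
{"name": "arm_command", "arguments": {"steps": [[0,0,0,0,0.06],[0,0,0,0,0.093],[0,0,0,0,0.093],[0,0,0,0,0.093],[0,0,-0.03,0,0.093],[0,0,-0.08,0,0.093],[0,0,-0.13,0,0.093],[0,0,-0.16,0,0.093]]}}

```text
clock: 8.32
tcp_pos: [561.0, -50.3, 205.0]
tcp_rot: [2.414, 2.001, 0.011]
wrist_force: [-0.1, 0.2, -1.7]
width: 0.995
```

Run:
```python
from h import *
st=ctrl.observe();print(st['wrist_force'])
go([475,-194,200],96.2);go([490,-280,280],96.2)
```

```text
[-0.1171  0.1959 -1.7079]
tcp [560.9754 -50.262  205.0415] xang 79.3 tilt 0.52 shift [-0.1572 -0.0578  0.0043] yaw -0.295 dist 0.168 t 8.325 w 0.9950093961734883
tcp [560.9754 -50.262  205.0415] xang 79.3 tilt 0.52 shift [-0.2388 -0.0264 -0.0756] yaw -0.295 dist 0.252 t 8.325 w 0.9950093961734883
```

Call:
{"name": "arm_command", "arguments": {"steps": [[-0.06,-0.007,-0.02,-0.075,0.093],[-0.12,-0.014,-0.04,-0.15,0.093],[-0.18,-0.02,-0.06,-0.22,0.093],[-0.239,-0.026,-0.075,-0.295,0.093],[-0.239,-0.026,-0.075,-0.295,0.093],[-0.239,-0.026,-0.075,-0.295,0.093],[-0.239,-0.026,-0.075,-0.295,0.093],[-0.239,-0.026,-0.075,-0.295,0.093]]}}

```text
clock: 9.32
tcp_pos: [490.7, -278.8, 278.9]
tcp_rot: [2.092, 2.336, 0.009]
wrist_force: [-0.5, 0.5, 0.0]
width: 0.999
```

Run:
```python
from h import *
import json
st=ctrl.observe();print(st['wrist_force'],R.from_rotvec(st['tcp_rot']).as_matrix()[:,2])
im=ctrl.read_camera('wrist'); cv2.imwrite('pics/w4.png',im)
json.dump({k:np.array(st[k]).tolist() for k in st},open('w4.json','w'))
for t,z in {'square_heel':0,'square_top':100,'square_toe':0,'square_grip':30,'square':0,'jar':0,'jar_center':40}.items():
    for d in ctrl.spot_point('wrist',t)[:3]:
        r,c=d['position']; print(t,round(d['score'],2),np.round([r,c],1),back('wrist',r,c,z,st)[:2])
go([0,0,0],96.2)
```

```text
[-0.4689  0.4955  0.0012] [ 0.0085  0.0005 -1.    ]
square_heel 0.95 [ 67.8 265.6] [ 457.856  -136.8794]
square_heel 0.65 [ 95.9 130.7] [ 277.3336 -192.4708]
square_heel 0.54 [166.3 278.3] [ 489.0281 -266.7139]
square_top 0.96 [88.9 84.5] [ 274.9911 -192.4524]
square_top 0.88 [ 54.8 264.3] [ 460.5267 -138.9593]
square_toe 0.71 [124.2 221.5] [ 402.9546 -216.2453]
square_toe 0.56 [166.3 279.6] [ 490.9295 -266.507 ]
square_grip 0.79 [117.9 274.6] [ 476.8443 -199.5975]
square_grip 0.78 [111.8 166.3] [ 336.202  -207.4528]
square 0.74 [119.5 274.6] [ 476.7781 -201.7288]
square 0.63 [114.5 179.8] [ 344.4423 -209.5585]
square 0.46 [ 50.9 262.6] [ 451.9641 -116.9505]
jar 0.73 [  5.  353.4] [562.2007 -51.4997]
tcp [ 490.4082 -280.1681  279.423 ] xang 96.2 tilt 0.52 shift [ 0.3318 -0.4598  0.2749] yaw 0.0001 dist 0.63 t 9.725 w 0.9995119115398325
```

View pics/w4.png

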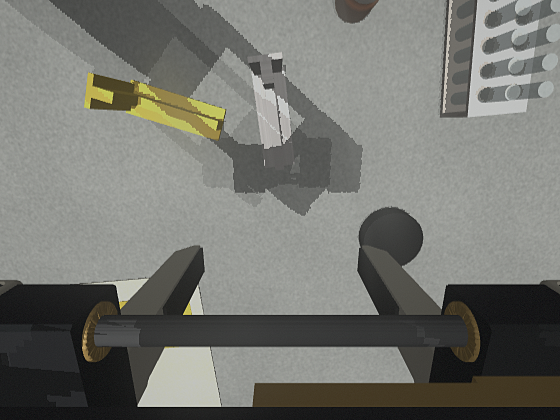

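Run:
```python
import cv2
im=cv2.imread('pics/w4.png')[35:185,220:320]; im=cv2.resize(im,None,fx=4,fy=4,interpolation=cv2.INTER_NEAREST); im=cv2.convertScaleAbs(im,alpha=1.6); cv2.imwrite('pics/w4a.png',im)
```

```text
(no output)
```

View pics/w4a.png

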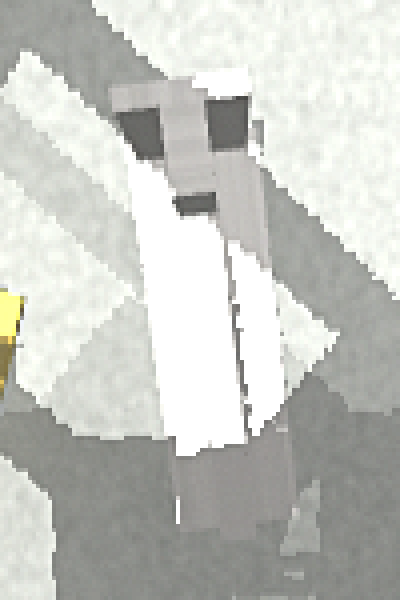

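```bash
cat > fit2.py <<'E'
from h import *
import json
from scipy.optimize import least_squares
st={k:np.array(v) for k,v in json.load(open('w4.json')).items()}
L=np.array([[-18,65,100],[18,65,100],[-22,-65,6],[22,-65,6]],float)
px=np.array([[247.5,57],[282.5,52],[264.5,166.2],[293.7,164.2]])
def W(p,P=L):
    a=p[2]; Rz=np.array([[np.cos(a),-np.sin(a),0],[np.sin(a),np.cos(a),0],[0,0,1]])
    return P@Rz.T+np.array([p[0],p[1],0])
f=lambda p:(proj('wrist',W(p),st)-px).ravel()
r=least_squares(f,[475,-200,0.1]); p=r.x;print(p,np.degrees(p[2])); print(f(p).reshape(-1,2))
print('grip',W(p,np.array([[0,0,30.]])),'heel',W(p,np.array([[0,65.,0]])))
print('yellow toe', back('wrist',138,223,6,st), back('wrist',108,225,6,st),'puck',back('wrist',235,391,28,st), 'jar', proj('wrist',[560,-50,80],st))
# overlay
im=cv2.imread('pics/w4.png')
Q=np.array([[-6,37-65,40],[6,37-65,40],[6,-65,40],[-6,-65,40],[-22,-65,6],[22,-65,6],[22,65,6],[-22,65,6],[-18,65,100],[18,65,100]])
im=im[35:185,220:320]; im=cv2.resize(im,None,fx=4,fy=4,interpolation=0)
for q in proj('wrist',W(p,Q.astype(float)),st): cv2.circle(im,tuple(int(v) for v in (q-[220,35])*4),3,(0,0,255),-1)
cv2.imwrite('pics/w4b.png',im)
go([p[0],p[1],150],90+np.degrees(p[2]));go([p[0],p[1],11],90+np.degrees(p[2]))
E
python3 fit2.py
```

```text
[ 475.5731 -201.6193    0.2238] 12.825018373357986
[[ 0.1348 -0.7227]
 [-0.1611 -0.0692]
 [-0.4484  1.3702]
 [ 0.4889 -0.1267]]
grip [[ 475.5731 -201.6193   30.    ]] heel [[ 461.1448 -138.2409    0.    ]]
yellow toe [ 407.1032 -234.519     6.    ] [ 407.6307 -194.1112    6.    ] puck [ 665.3394 -345.7053   28.    ] jar [[370.2762 -24.9927]]
tcp [ 490.4082 -280.1681  279.423 ] xang 96.2 tilt 0.52 shift [ 0.0798 -0.0074  0.1293] yaw -0.1156 dist 0.152 t 9.725 w 0.9995119115398325
tcp [ 490.4082 -280.1681  279.423 ] xang 96.2 tilt 0.52 shift [ 0.08   -0.0087  0.2683] yaw -0.1156 dist 0.28 t 9.725 w 0.9995119115398325
```

View pics/w4b.png

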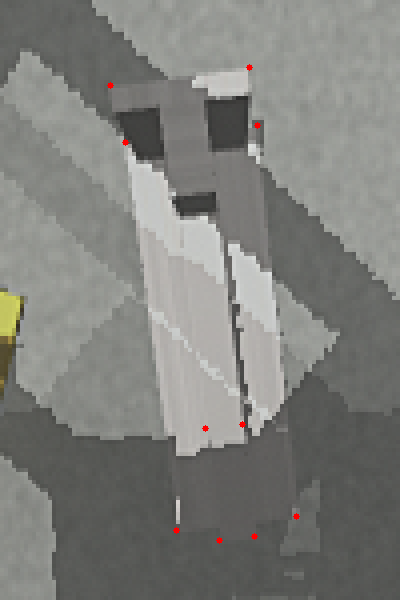

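The overlay fits: square at (475.6, −201.6), yaw 12.8°. The hand body's half depth (37.5 mm) would touch the upright (37 mm away), so I'll grip 5 mm toe-ward. I'll use a 60 mm opening to clear the yellow decoy.

Run:
```python
from h import *
go([476.7,-206.5,70],102.8)
```

```text
tcp [ 490.4082 -280.1681  279.423 ] xang 96.2 tilt 0.52 shift [ 0.0749 -0.0076  0.2093] yaw -0.1151 dist 0.222 t 9.725 w 0.9995119115398325
```

Call:
{"name": "arm_command", "arguments": {"steps": [[0.03,-0.003,0.05,-0.05,0.06],[0.055,-0.006,0.1,-0.1,0.06],[0.075,-0.0075,0.15,-0.115,0.06],[0.075,-0.0075,0.19,-0.115,0.06],[0.075,-0.0075,0.209,-0.115,0.06],[0.075,-0.0075,0.209,-0.115,0.06],[0.075,-0.0075,0.209,-0.115,0.06]], "grip_force": 58}}

```text
clock: 10.6
tcp_pos: [478.0, -207.4, 72.2]
tcp_rot: [1.954, 2.447, 0.009]
wrist_force: [0.6, -0.2, 0.0]
width: 0.648
```

Run:
```python
from h import *
import json
st=ctrl.observe();print(st['wrist_force'])
im=ctrl.read_camera('wrist'); cv2.imwrite('pics/w5.png',im)
json.dump({k:np.array(st[k]).tolist() for k in st},open('w5.json','w'))
go([476.7,-206.5,13],102.8)
```

```text
[ 0.6383 -0.2204  0.0359]
tcp [ 478.2476 -207.4823   72.4823] xang 102.77 tilt 0.7 shift [ 0.0016 -0.002   0.0595] yaw -0.0005 dist 0.06 t 10.65 w 0.648954403911582
```

View pics/w5.png

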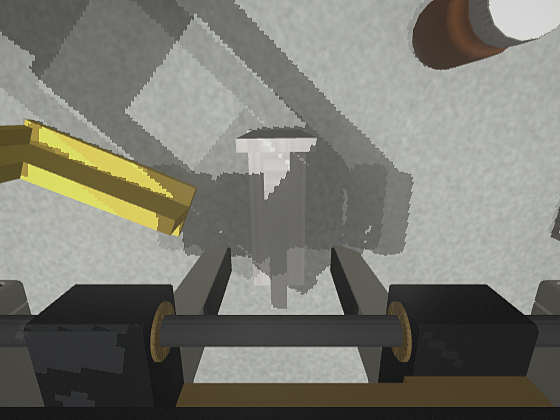

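Run:
```python
from h import *
import json
from scipy.optimize import least_squares
st={k:np.array(v) for k,v in json.load(open('w5.json')).items()}
def W(p,P):
    a=p[2]; Rz=np.array([[np.cos(a),-np.sin(a),0],[np.sin(a),np.cos(a),0],[0,0,1]])
    return P@Rz.T+np.array([p[0],p[1],0])
p=[475.57,-201.62,.2238]
Q=np.array([[-18,65,100],[18,65,100],[-18,65,0],[18,65,0],[-6,-65,40],[6,-65,40],[-22,-65,6],[22,-65,6],[-22,30,6],[22,30,6]],float)
im=cv2.resize(cv2.imread('pics/w5.png')[110:330,200:360],None,fx=3,fy=3,interpolation=0); im=cv2.convertScaleAbs(im,alpha=1.7)
for q in proj('wrist',W(p,Q),st): cv2.circle(im,tuple(int(v) for v in (q-[200,110])*3),3,(0,0,255),-1)
im=im[:600]; cv2.imwrite('pics/w5b.png',im)
```

```text
(no output)
```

View pics/w5b.png

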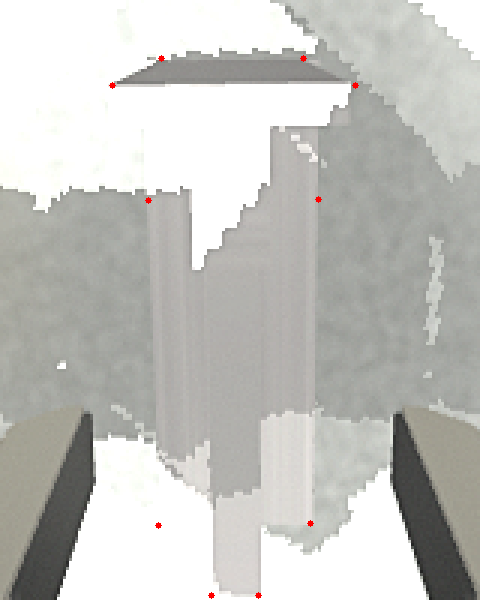

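The projected model overlays the close view to within about 1 px. Descending and closing.

Call:
{"name": "arm_command", "arguments": {"steps": [[0.001,-0.003,0.03,0,0.06],[0.001,-0.003,0.048,0,0.06],[0.001,-0.003,0.061,0,0.06],[0.001,-0.003,0.061,0,0.06],[0.001,-0.003,0.061,0,0.06]], "grip_force": 58}}

```text
clock: 11.28
tcp_pos: [476.3, -207.5, 12.1]
tcp_rot: [1.953, 2.446, 0.01]
wrist_force: [0.2, 0.8, 0.3]
width: 0.65
```

Run:
```python
from h import *
st=ctrl.observe();print(st['wrist_force'])
go([476.7,-206.5,13],102.8)
```

```text
[0.19   0.755  0.2747]
tcp [ 476.3481 -207.5307   12.1157] xang 102.77 tilt 0.74 shift [ 0.0009  0.0006 -0.0009] yaw -0.0005 dist 0.001 t 11.275 w 0.6503980048344009
```

Call:
{"name": "arm_command", "arguments": {"steps": [[0,0,0,0,0.0],[0,0,0,0,0.0],[0,0,0,0,0.0],[0,0,0,0,0.0],[0,0,0,0,0.0],[0,0,0,0,0.0],[0,0,0,0,0.0]], "grip_force": 58}}

```text
clock: 12.15
tcp_pos: [476.3, -207.6, 12.2]
tcp_rot: [1.953, 2.446, 0.01]
wrist_force: [-0.6, -0.1, 1.4]
width: 0.128
```

Call:
{"name": "arm_command", "arguments": {"steps": [[0,0,-0.004,0,0.0],[0,0,-0.01,0,0.0],[0,0,-0.02,0,0.0],[0,0,-0.03,0,0.0],[0,0,-0.03,0,0.0]]}}

```text
clock: 12.78
tcp_pos: [477.0, -208.1, 43.8]
tcp_rot: [1.952, 2.444, 0.01]
wrist_force: [-0.1, 0.6, -3.3]
width: 0.124
```

Run:
```python
from h import *
st=ctrl.observe();print(st['wrist_force'],st['torque'])
im=ctrl.read_camera('side'); cv2.imwrite('pics/s6.png',cv2.resize(im[140:320,200:440],None,fx=3.2,fy=3.2,interpolation=2))
im=ctrl.read_camera('wrist'); cv2.imwrite('pics/w6.png',im)
go([560,155,100],79.3)
```

```text
[-0.0745  0.5831 -3.2854] [-0.1428 -0.0551 -0.0053]
tcp [ 476.1128 -207.6576   42.4536] xang 102.77 tilt 0.77 shift [ 0.3348  0.1627 -0.0574] yaw 0.4097 dist 0.377 t 12.875 w 0.12483142773264519
```

View pics/s6.png

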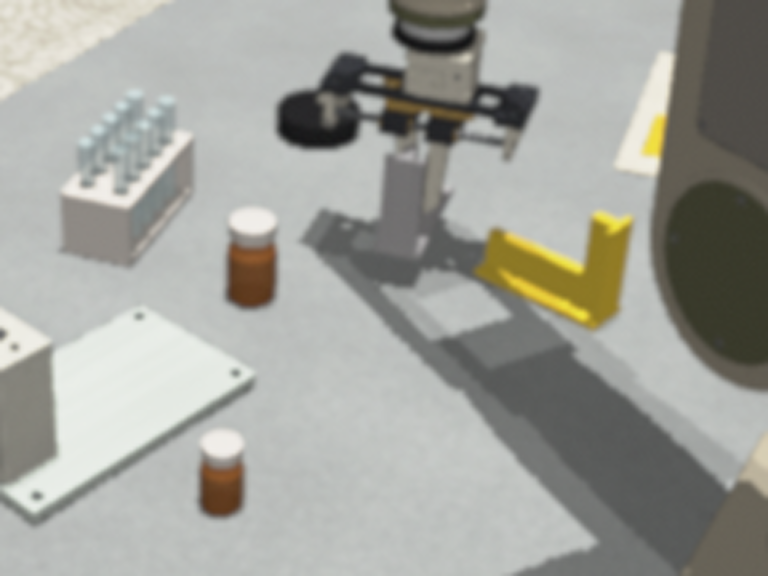

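View pics/w6.png

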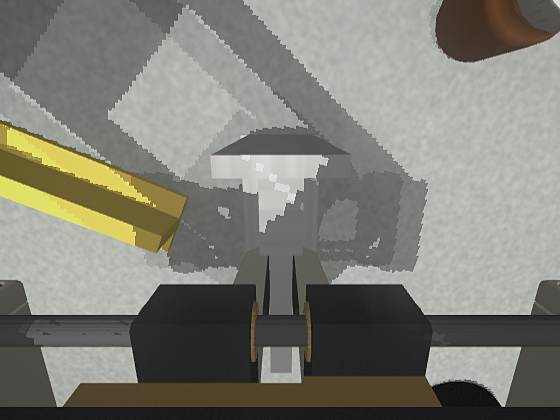

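The square is held (3.2 N weight) and the jar stands upright at crop (252,265). Moving over the jar to the plate.

Run:
```python
from h import *
st=ctrl.observe()
def pt(T):
    i=ctrl.camera_info('wrist'); c=np.linalg.inv(i['T_tool_cam'])@np.array([*T,1]); return np.round([i['fx']*c[0]/c[2]+i['cx'],i['fy']*c[1]/c[2]+i['cy']],1)
for T in [(71,-18,-87.8),(71,18,-87.8),(71,-18,12.2),(71,18,12.2)]: print(T,pt(T))
go([567.3,125.2,130],79.31); go([567.3,125.2,45],79.31)
```

```text
(71, -18, -87.8) [209.6 153.6]
(71, 18, -87.8) [350.2 153.5]
(71, -18, 12.2) [248.7 134.2]
(71, 18, 12.2) [311.6 134.2]
tcp [ 476.1128 -207.6576   42.4536] xang 102.77 tilt 0.77 shift [ 0.304   0.1636 -0.0872] yaw 0.4095 dist 0.356 t 12.875 w 0.12483142773264519
tcp [ 476.1128 -207.6576   42.4536] xang 102.77 tilt 0.77 shift [ 0.3044  0.1626 -0.0022] yaw 0.4095 dist 0.345 t 12.875 w 0.12483142773264519
```

Call:
{"name": "arm_command", "arguments": {"steps": [[0,0,-0.03,0,0],[0,0,-0.065,0,0],[0.01,0.005,-0.09,0,0],[0.045,0.024,-0.09,0.06,0],[0.09,0.048,-0.09,0.12,0],[0.135,0.073,-0.09,0.18,0],[0.18,0.097,-0.09,0.24,0],[0.225,0.121,-0.09,0.3,0],[0.265,0.143,-0.088,0.36,0],[0.29,0.156,-0.087,0.41,0],[0.304,0.163,-0.087,0.41,0],[0.304,0.163,-0.087,0.41,0],[0.304,0.163,-0.06,0.41,0],[0.304,0.163,-0.03,0.41,0],[0.304,0.163,-0.003,0.41,0],[0.304,0.163,-0.003,0.41,0],[0.304,0.163,-0.003,0.41,0]]}}

```text
clock: 15.0
tcp_pos: [568.5, 124.1, 47.0]
tcp_rot: [2.411, 1.996, 0.015]
wrist_force: [-0.1, 0.7, -3.4]
width: 0.125
```

Run:
```python
from h import *
import json
st=ctrl.observe();print(st['wrist_force'],st['torque'],R.from_rotvec(st['tcp_rot']).as_matrix())
im=ctrl.read_camera('wrist'); cv2.imwrite('pics/w7.png',im)
json.dump({k:np.array(st[k]).tolist() for k in st},open('w7.json','w'))
im=ctrl.read_camera('side'); cv2.imwrite('pics/s7.png',cv2.resize(im[160:340,80:320],None,fx=3.2,fy=3.2,interpolation=2))
go([571.5,147.7,28],79.3)
```

```text
[-0.1257  0.6759 -3.3554] [-0.1332 -0.051  -0.0252] [[ 0.1865  0.9824  0.0144]
 [ 0.9825 -0.1865 -0.0026]
 [ 0.0001  0.0147 -0.9999]]
tcp [569.2236 124.6049  47.7699] xang 79.27 tilt 0.94 shift [ 0.0231 -0.0024  0.0198] yaw -0.0005 dist 0.03 t 15.1 w 0.12451799981196124
```

View pics/w7.png

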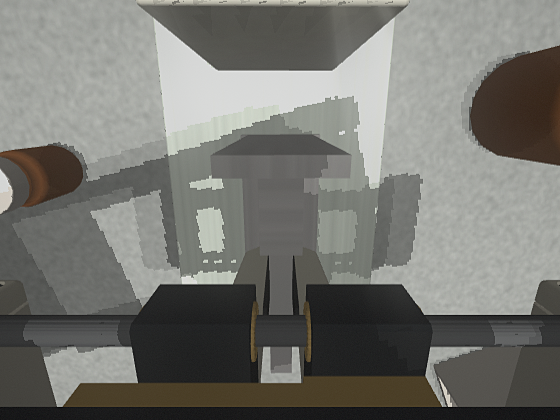

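View pics/s7.png

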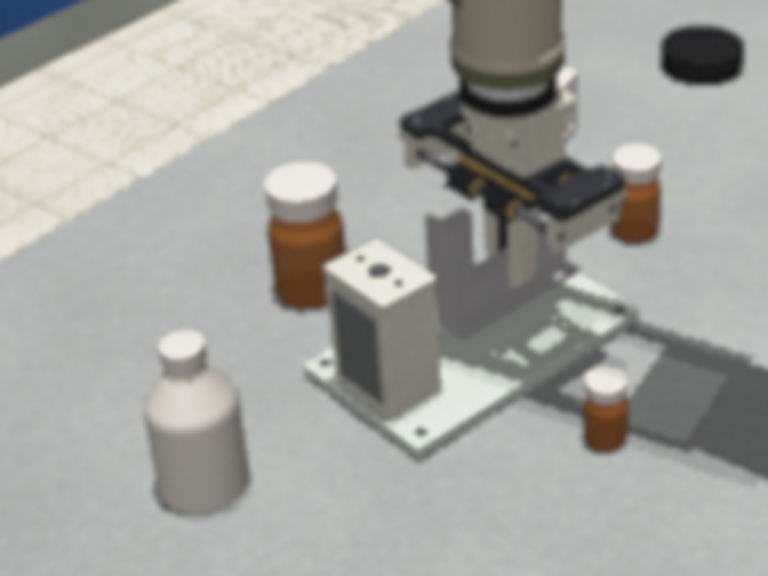

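```bash
cat > ov.py <<'E'
from h import *
import json
def W(p,P):
    a=p[2]; Rz=np.array([[np.cos(a),-np.sin(a),0],[np.sin(a),np.cos(a),0],[0,0,1]])
    return P@Rz.T+np.array([p[0],p[1],15])
L=np.array([[-35,0,110],[35,0,110],[-35,0,0],[35,0,0],[-70,0,0],[70,0,0],[-70,-100,0],[70,-100,0]],float)
E
python3 - <<'E'
from ov import *
st={k:np.array(v) for k,v in json.load(open('w7.json')).items()}
q=proj('wrist',W([587,229.4,-.1866],L),st); print(q.round(1))
im=cv2.resize(cv2.imread('pics/w7.png')[0:230,130:420],None,fx=2.6,fy=2.6,interpolation=0)
for v in q: cv2.circle(im,tuple(int(x) for x in (v-[130,0])*2.6),3,(0,0,255),-1)
cv2.imwrite('pics/w7b.png',im)
E
```

```text
[[137.3   5.9]
 [414.    6.9]
 [217.6  71.3]
 [334.2  71.4]
 [158.8  71.2]
 [392.   71.4]
 [175.8 228.6]
 [377.  227.3]]
```

View pics/w7b.png

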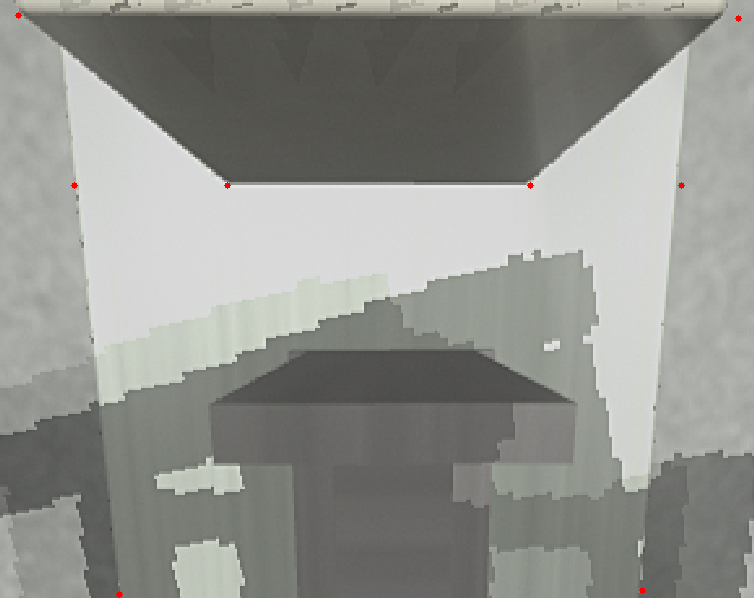

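The model overlay matches the column's foot line (row 71, level) and the square's back edge is parallel to it. Advancing and lowering near contact.

Call:
{"name": "arm_command", "arguments": {"steps": [[0.006,-0.001,0.005,0,0],[0.012,-0.002,0.01,0,0],[0.018,-0.0025,0.014,0,0],[0.023,-0.0025,0.018,0,0],[0.023,-0.0025,0.02,0,0],[0.023,-0.0025,0.021,0,0],[0.023,-0.0025,0.021,0,0]]}}

```text
clock: 15.98
tcp_pos: [571.6, 147.9, 27.4]
tcp_rot: [2.41, 1.996, 0.018]
wrist_force: [-3.6, 3.0, 4.0]
width: 0.124
```

```bash
cat > rel.py <<'E'
from h import *
st=ctrl.observe(); d=st['tcp_pos']-np.array([587,229.4,15]); c,s=.9826,.1855
M=R.from_rotvec(st['tcp_rot']).as_matrix(); f=st['wrist_force']
print('stand x,y,z of TCP',c*d[0]-s*d[1],s*d[0]+c*d[1],d[2],'F stand',c*f[0]-s*f[1],s*f[0]+c*f[1],f[2],'tz',M[:,2],'xang',np.degrees(np.arctan2(M[1,0],M[0,0])),st['clock'],'torque',st['torque'])
E
python3 rel.py
```

```text
stand x,y,z of TCP 0.018014766765686474 -82.93295646472292 12.413333737384622 F stand -4.075495646994515 2.253715743486976 4.0365639034952 tz [ 0.0167 -0.0018 -0.9999] xang 79.26326055197801 15.975 torque [ 0.1411  0.6213 -0.1321]
```

Call:
{"name": "arm_command", "arguments": {"steps": [[0.003,0,0.0005,0,0],[0.006,0,0.0005,0,0],[0.008,0,0.0005,0,0],[0.01,0,0.0005,0,0],[0.01,0,0.0005,0,0]]}}

```text
clock: 16.6
tcp_pos: [574.2, 157.5, 27.4]
tcp_rot: [2.409, 1.996, 0.019]
wrist_force: [0.3, -5.1, 5.1]
width: 0.126
```

```bash
python3 rel.py
```

```text
stand x,y,z of TCP 0.7505881345171019 -73.04561751166652 12.366257387592999 F stand 1.2890278565150952 -4.957833944433576 5.128119818418457 tz [ 0.0179 -0.0022 -0.9998] xang 79.26748434875186 16.6 torque [-1.2031  0.1436  0.0722]
```

Call:
{"name": "arm_command", "arguments": {"steps": [[0.001,0,0.0003,0,0],[0.002,0,0.0003,0,0],[0.003,0,0.0003,0,0],[0.003,0,0.0003,0,0]]}}

```text
clock: 17.1
tcp_pos: [574.9, 159.6, 27.3]
tcp_rot: [2.409, 1.995, 0.018]
wrist_force: [-2.6, -8.3, 6.0]
width: 0.131
```

```bash
python3 rel.py
```

```text
stand x,y,z of TCP 1.0983943935923062 -70.87089273221926 12.333735678264588 F stand -1.0108700778589383 -8.593927577673762 5.974144404912597 tz [ 0.018  -0.0035 -0.9998] xang 79.25646294020895 17.1 torque [-1.5766  0.5519  0.096 ]
```

Call:
{"name": "arm_command", "arguments": {"steps": [[0.001,0,0.0003,0,0],[0.002,0,0.0003,0,0],[0.002,0,0.0003,0,0],[0.002,0,0.0003,0,0]]}}

```text
clock: 17.6
tcp_pos: [575.0, 159.5, 27.3]
tcp_rot: [2.408, 1.993, 0.014]
wrist_force: [-5.5, -12.9, 9.0]
width: 0.127
```

```bash
python3 rel.py
python3 - <<'E'
from ov import *
st=ctrl.observe()
im=ctrl.read_camera('wrist'); cv2.imwrite('pics/w8.png',im)
s=ctrl.read_camera('side'); cv2.imwrite('pics/s8.png',cv2.resize(s[180:320,100:330],None,fx=3.4,fy=3.4,interpolation=2))
q=proj('wrist',W([587,229.4,-.1866],L),st);print(q[:4])
def pt(T):
    i=ctrl.camera_info('wrist'); c=np.linalg.inv(i['T_tool_cam'])@np.array([*T,1]); return np.round([i['fx']*c[0]/c[2]+i['cx'],i['fy']*c[1]/c[2]+i['cy']],1)
for T in [(71,-18,-87.8),(71,18,-87.8)]: print(pt(T))
cv2.imwrite('pics/w8b.png',cv2.resize(im[80:250,160:400],None,fx=3.2,fy=3.2,interpolation=0))
E
```

```text
stand x,y,z of TCP 1.1221102005142551 -70.86973966286476 12.321571351363758 F stand -3.060924911471031 -13.697882928204491 9.02876881487717 tz [ 0.0167 -0.0063 -0.9998] xang 79.23180205954935 17.6 torque [-2.2736  1.1119  0.0556]
[[122.7305 161.8673]
 [434.0352 160.5666]
 [215.3031 134.8811]
 [337.6981 134.5506]]
[207.6 154.3]
[348.  154.2]
```

View pics/w8b.png

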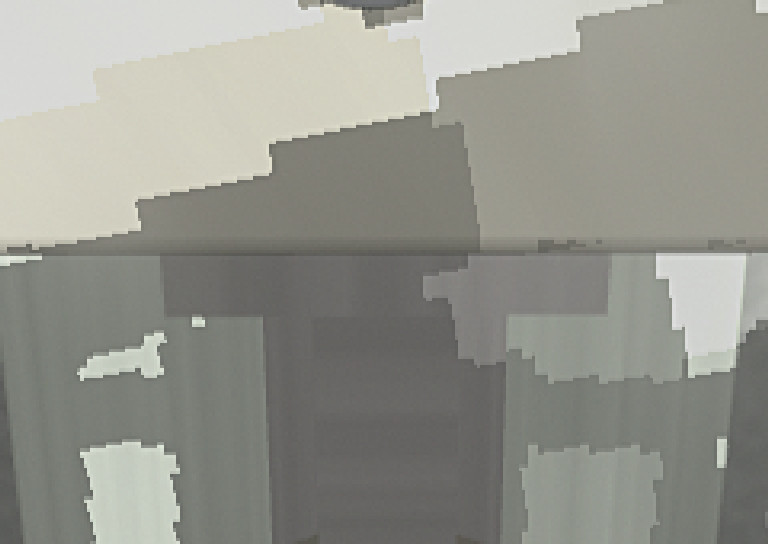

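View pics/s8.png

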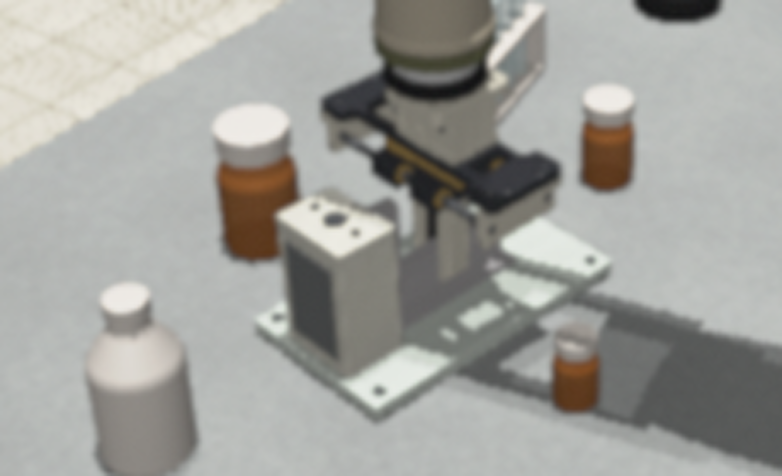

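Forward motion stopped (0.0 mm for a 2 mm command) at stand y = −70.9 mm, where I expected contact at −71. The push is 13.7 N and the press 9 N. One last small push, then settle.

Call:
{"name": "arm_command", "arguments": {"steps": [[0.001,0,0.0003,0,0],[0.002,0,0.0005,0,0],[0.0025,0,0.0005,0,0],[0.0025,0,0.0005,0,0],[0.0025,0,0.0005,0,0],[0.0025,0,0.0005,0,0],[0.0025,0,0.0005,0,0],[0.0025,0,0.0005,0,0]]}}

```text
clock: 18.7
tcp_pos: [575.0, 159.5, 27.3]
tcp_rot: [2.408, 1.991, 0.009]
wrist_force: [-7.9, -15.5, 12.7]
width: 0.127
```

```bash
python3 rel.py
python3 - <<'E'
from ov import *
for n in ['top','side']:
    im=ctrl.read_camera(n); cv2.imwrite(f'pics/{n}9.png',im)
    for t,z in {'jar_center':40,'puck_mid':14,'flask_mid':65,'rack_mid':55}.items():
        for d in ctrl.spot_point(n,t)[:3]:
            r,c=d['position'];
            if d['score']>.4: print(n,t,round(d['score'],2),back(n,r,c,z)[:2])
E
python3 rel.py
```

```text
stand x,y,z of TCP 1.1256547570668296 -70.90491073520968 12.309724049725478 F stand -4.876215496070563 -16.72166061918819 12.696578029078962 tz [ 0.0151 -0.0097 -0.9998] xang 79.18994826897398 18.7 torque [-2.5936  1.3413  0.1217]
top jar_center 0.66 [560.6696 -45.3539]
top jar_center 0.65 [739.1417 176.3768]
top puck_mid 0.83 [ 668.1891 -350.112 ]
top flask_mid 0.59 [646.32   400.9131]
top rack_mid 0.71 [726.8645 -90.2289]
side jar_center 0.84 [756.7346 156.8742]
side jar_center 0.73 [565.8302 -44.6291]
side jar_center 0.54 [409.3473 220.9627]
side puck_mid 0.81 [ 673.7341 -348.7583]
side flask_mid 0.91 [637.3376 405.5489]
side flask_mid 0.54 [549.7909 194.5156]
side rack_mid 0.82 [730.4413 -98.6337]
stand x,y,z of TCP 1.103163738008515 -70.88013439641342 12.30411155147192 F stand -4.70806036472862 -17.153735048918627 13.150156305170164 tz [ 0.0151 -0.0097 -0.9998] xang 79.19078976581896 19.2 torque [-2.5406  1.388   0.0608]
```

View pics/side9.png

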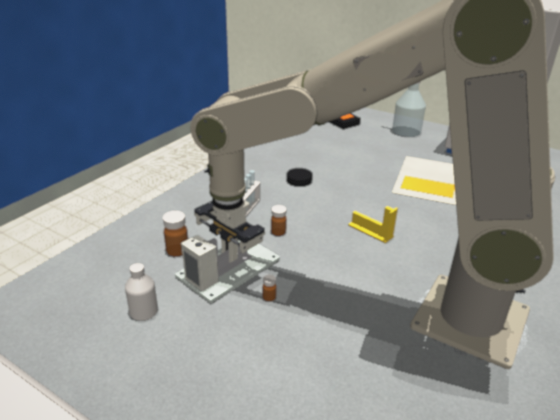

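View pics/top9.png

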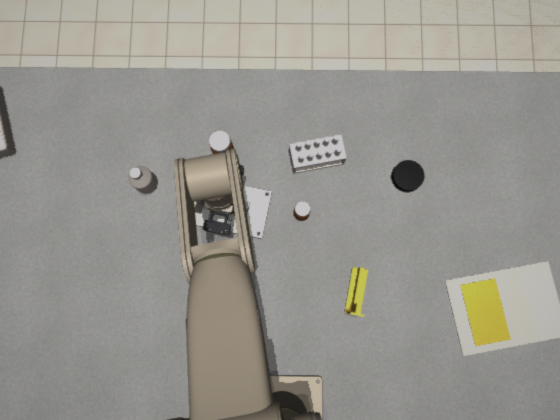

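Both pictures show the jar upright at about (561,−46), in side px (279,220). Puck, bottle and rack are where they were. The square is seated in the corner and forces are steady. Handing in.

Run:
```python
from workcell import ctrl
print(ctrl.hand_in())
s=ctrl.observe(); print(s['clock'],s['tcp_pos'],s['wrist_force'],s['width'])
```

```text
the job is handed in; nothing more can be done
None
the job is handed in; nothing more can be done
```

I moved the middle-sized jar off the plate and stood it on open bench at about (561, −46) mm. The steel square is now in the stand's corner, still gripped, and the job was handed in at about 19 s of the 64 s allowed.

**Last checks before handing in:**
- **Position:** the TCP stopped at stand y = −70.9 mm, where I expected contact at −71 mm. It is 1.1 mm off centre and about 0.1° off in rotation. Its height matches the foot flat on the plate to about 0.1 mm.
- **Forces:** the wrist read about 17 N towards the column and 13 N from the plate. The square's weight (about 3 N) adds to the press on the plate. Allowing for friction on the plate, I put at least 7 N on the column, but I could not measure that contact force alone.
- **Jar and bystanders:** the jar was upright in both the side and top pictures, and the puck, bottle and rack looked unmoved.

**Small disagreements:** the hand leaned about 0.4° further forward under the push, so the square may be tilted by up to roughly 0.007 rad (limit 0.03). The column's top edge hid the square's back edge in the wrist picture. Flush contact is therefore inferred from position and force, not seen directly.

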